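Stack two wood blanks in the glue press, flip its catch and hold the lever down

ROBOT

A 6-joint arm with a two-finger parallel gripper is mounted at the origin on the work surface. World frame = base frame: x ahead of the robot, y to its left, z up, the work surface at z = 0. Lengths are in m, angles in rad, forces in N, time in s.
With the tool pointing down it reaches from about 0.35 to 0.725 m from the base axis. Payload 4.3 kg.
Tool frame: the origin (TCP) lies where the fingers leave the gripper's body, on its centre line; the fingertips stand 73 mm ahead of it and the grasp point (between the pads) lies 54 mm ahead of it (tip_extent is the distance from the TCP to the fingertips, in m); z points along the fingers, x is the direction in which the jaws open and shut, and the axes are right-handed (so a half turn about z gives the same grasp; the last joint's range is limited). The gripper opens to 85 mm and grips with 20 to 120 N. Pads are 22 mm wide; open, the fingers measure 114 mm over their backs; the gripper's body (76 mm by 85 mm) begins 54 mm behind the grasp point. The pads swing forward as they close: fully open they stand 13 mm farther back than shut.
Start: joints at [-1.384, 0.377, 0.081, 1.274, 0, 1.46], TCP at [0.168, -0.55, 0.304] pointing down, gripper open.
Joint ranges: [-2.72, 2.72], [-0.84, 1.66], [-1.02, 1.22], [-1.77, 2.12], [-1.37, 1.28], [-3.14, 3.14]. Speed limits (rad/s): [2.57, 2.57, 3.14, 3.14, 3.14, 3.14].

INTERFACE

Orientations are given as [roll, pitch, yaw] about the fixed x, y, z axes, in that order (R = Rz(yaw) Ry(pitch) Rx(roll)).
In Python, from station import * gives the robot as it stands.
- The arm moves only by the tool carry_out, never from a script. Its argument "targets" is a list of rows, each a list of 3 entries, a list of its own where there are three numbers: the opening, from 0 (shut) to 1 (fully open), then the shift along the tool's x, y, z in m, then the turn about the tool's z in units of 8 degrees (1.0 is 8 degrees). A call has exactly 8 rows; each row shifts and turns the commanded pose from where the row before left it, along the tool's axes as they then stand; what a row does not reach is not made up. A row lasts 1/10 s, in which the tool goes at most 50 mm and 8.59 degrees, less where a joint would pass 70% of its speed; a pose out of reach is approached as far as the arm can. A call with a gripper value outside its range is refused whole. The fingers move at their own pace and stop on an object; "grip_force" is the grip in N (left out, the last holds). Time passes only in rows, so rows that do not move let the fingers close, or fill a call up. It gives the time, the measured TCP pose, the force and the opening at its end, in the units of the state.
- state(): the state, without advancing time (a new reading comes with each control period).
- snapshot(name): name is "scene" or "side" or "wrist"; returns the picture (420x560x3 uint8, red, green, blue); there is no depth.
- camera_model(name): a dict with "fx", "fy", "cx", "cy" (pixels), "rvec" (rotation vector, rad) and "tvec" (3), from world to camera coordinates, as OpenCV has them. Camera axes: x right, y down, z forward; pixel columns grow to the right and rows downward; lengths in m; the calibration is good to about 2 mm. The wrist camera is an equidistant fisheye: a pixel r from the principal point sees the ray r / f radians off the axis. A picture is of the moment at which its call begins: read the wrist's pose just before it. camera_model takes no time and is no camera call; for the wrist camera it gives the pose at the moment of the call.
- job_done(): hands the job in, once; it reports no verdict.
The state is a dict: "t": time; "q": joint angles; "qvel": joint speeds; "tau": joint torques, N m; "ee_pos": TCP position; "eef_rot": TCP orientation; "ft_force": force on the tool from outside, world axes, zero at the start; "moment": the same for the moment, N m; "width": finger opening in m.
Only numpy, scipy, OpenCV 4.12 (cv2) and the standard library are available. Lean on these libraries where they do the work, as an engineer would, in place of code of your own. Each camera call takes 0.05 s, during which the arm holds its last target. There are 200 camera calls.

TASK

Lay the dark wood blank flat on the green pad of the blue glue press and the light blank squarely on top of it, both lengthwise along the pad with their edges flush, and let go of them. Only then flip the red safety catch all the way over, and pull the press lever down by its black handle until the rubber foot presses firmly on the pile. Finish while still holding the lever down with the gripper in contact with the handle (its spring would raise it again), with the pile still square and the bowl, jar and sanding block left where they are.

Things in the scene. Friction and masses are not known exactly. Their poses are not given: they have to be found in the camera images.
- blank_dark_center (a point): Centre of the dark-brown loose wood blank, a flat cuboid 84 (its x) by 56 (its y) by 22 mm (z, upright), about 75 g, lying flat on the bench; this point is half-way up, 11 mm over its underside. Its sides are vertical: the 56 mm width can be gripped along its y.
- blank_light_center (a point): Centre of the pale loose wood blank, same size (84 x 56 x 22 mm, x long) and about the same mass; point half-way up.
- pad_top (a point): Top centre of the press's fixed green pad, 84 (x) by 56 mm (y), 31 mm above the bench. Its axes are the press's: x from the pile towards the lever's pivot, z up. A blank square on it has its long side along x, its centre 11 mm above this point (second blank 33 mm). The blue base plate, 15 mm thick, reaches from -55 to +160 mm in x and -65 to +135 mm in y of this point.
- lever_pivot (a point): Fixed point on the lever's hinge axis, at pad_top + 100 mm in x and 58 mm in z; the axis runs along the press's y.
- lever (a joint): Angle (rad) of the 16 mm square steel lever bar. 0: raised, leaning 10 degrees back (press +x). Grows as the handle is pulled to press -x and down; at 1.745 the bar is level and the foot flat on two blanks. Stops at 0 and 1.9. A spring raises it: at the handle 2 N start it, 6 N hold it level, plus 0.5 N per newton of foot force. The closed catch blocks it within 0.1 rad of 0.
- handle_center (a point): Centre of the black cross handle at the lever's end, a cylinder of 28 mm diameter, 50 mm long along the press's y with flat ends; 190 mm from lever_pivot along the bar, so it stands at 276 mm above the bench when raised and 89 mm when level. It turns with the lever.
- foot: Rubber pressing foot, disc of 32 mm diameter on the bar's underside; origin on the bar's axis, 100 mm from lever_pivot, pressing face 14 mm below the bar's axis.
- handle: The black cross handle itself (origin at handle_center).
- blank_light: The pale blank itself, origin in the centre of its underside.
- catch_pivot (a point): Fixed point on the red safety catch's hinge axis, which runs along the press's x; 93.5 mm in x, 115 mm in y and 103 mm in z from pad_top, on a blue post 18 mm square.
- catch (a joint): Angle (rad) of the red catch. 0 to 0.2 at the start: closed, its rod (10 mm thick, 135 mm long) lies level from catch_pivot to press -y, in front of the lever bar; its paddle stands up. Grows as the paddle is pushed to press +y (under 1 N) and the rod swings up; past about 1.1 it falls over by its own weight to the stop at 1.6 (open: paddle level to +y, rod upright).
- catch_paddle (a point): Top end of the catch's red paddle, 58 mm from catch_pivot; the paddle is 24 mm wide in press x and 10 mm thick in press y (when closed), reaching from the hinge up to this point.
- bowl: Bystander: small turned wooden bowl, 100 mm across, 45 mm high; origin under its centre.
- jar: Bystander: white jar with orange cap, 66 mm across, 85 mm high; origin under its centre.
- sanding_block: Bystander: cork sanding block, 100 x 60 x 30 mm; origin under its centre.
Things that resemble listed ones, but are neither listed nor needed, are in the scene too. Leave any pink look-alike of the blank_light alone. Leave any purple look-alike of the part that bears blank_dark_center alone.

How it is judged:
By the outcome, as a careful person would: the job done as asked, in the order asked, and still so for the second after the job is handed in, while the arm keeps its last pose, push and grip.
It also fails if it takes over 72 s, if anything falls off the work surface, if the arm or the gripper's body presses on something with over 40 N, if the wrist force passes 120 N, or if a joint passes its speed limit or range.

## Working session

There is one attempt and no reset: what is moved stays moved. The work goes in short steps, Python scripts to look and compute and a tool call to move; the robot and the scene stay as the last step left them, time stands still between calls to the robot, and variables do not carry over. Pictures are saved under pics/ and viewed, about 8 in all and at most 12, crops included, and the job is handed in when it is done.

Besides the shell and the picture viewer there is one more tool, called as name(argument=value, ...), one argument or row to a line, values as JSON. carry_out: Moves the arm, as the interface text tells. Its arguments: {"type":"object","properties":{"targets":{"type":"array"},"grip_force":{"type":"number"}},"required":["targets"]}

```bash
ls; mkdir -p pics
python3 - <<'E'
from station import *
import cv2,numpy as np
print(state())
a=snapshot("scene");b=snapshot("side");c=snapshot("wrist")
for n,i in zip(("scene","side","wrist"),(a,b,c)):
    cv2.imwrite(f"pics/{n}0.png",i[:,:,::-1]); print(n,camera_model(n))
cv2.imwrite("pics/both.png",cv2.resize(np.vstack([np.hstack([a,b])])[:,:,::-1],(1120,420)))
E
```

```text
pics
{'t': 0.0, 'q': array([-1.38428383e+00,  3.78087752e-01,  7.96353236e-02,  1.27443250e+00,
        9.12766578e-06,  1.46047779e+00]), 'qvel': array([ 2.21189462e-03, -2.04161564e-04,  1.61176904e-03, -6.10419880e-04,
        1.14044923e-03,  9.10616624e-05]), 'tau': array([ 2.38485729e-03, -4.63616216e+01,  2.69869423e+01,  2.09763378e-02,
        3.87994498e-05, -1.04546081e-05]), 'ee_pos': array([ 0.16808387, -0.54934447,  0.3029503 ]), 'eef_rot': array([-3.14135364e+00,  2.07490009e-03, -1.27396505e+00]), 'ft_force': array([-0.08940156, -0.28374034,  0.56630509]), 'moment': array([-0.00392595,  0.03271589,  0.02799366]), 'width': 0.08517584785785842}
scene {'fx': 423.8746514515358, 'fy': 423.8746514515358, 'cx': 282.8219321574776, 'cy': 213.3970368140164, 'rvec': array([ 2.39147432,  0.80035953, -0.27344696]), 'tvec': array([-0.39377854, -0.12291819,  1.61144426])}
side {'fx': 458.7713664353519, 'fy': 458.7713664353519, 'cx': 281.0056291981713, 'cy': 211.44038300675797, 'rvec': array([ 0.95210596, -2.24439303,  1.32057454]), 'tvec': array([0.3342135 , 0.34224776, 1.09504205])}
wrist {'fx': 325.19226210127806, 'fy': 325.19226210127806, 'cx': 276.87242543183714, 'cy': 210.13811044636992, 'rvec': array([-2.33671079,  1.72917567,  0.24639687]), 'tvec': array([-0.57399391, -0.03664626,  0.37919937])}
```

View pics/scene0.png

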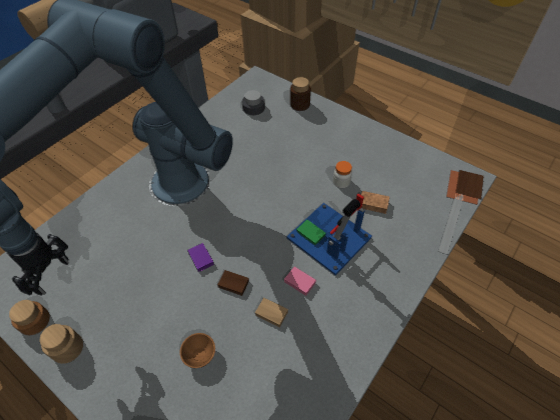

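View pics/side0.png

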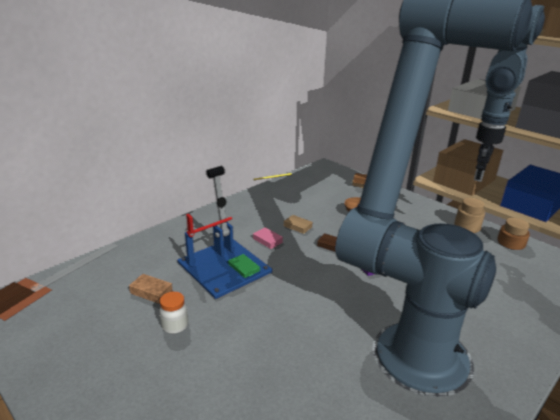

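Scene view: dark blank at (234,282), light blank (271,312), purple look-alike (201,257), pink look-alike (300,280), press with green pad (311,231), red catch (350,210), jar (343,173), sanding block (374,201), bowl (198,350). Side view: pad (245,266), handle (216,172), dark blank (328,242), light (298,224), pink (267,239).

```bash
cat > h.py <<'E'
from station import *
import cv2,numpy as np
from scipy.spatial.transform import Rotation as Ro
def ray(m,uv,fish=False):
    uv=np.atleast_2d(uv).astype(float)
    x=(uv[:,0]-m['cx'])/m['fx'];y=(uv[:,1]-m['cy'])/m['fy']
    if fish:
        r=np.hypot(x,y)+1e-12; d=np.c_[np.sin(r)*x/r,np.sin(r)*y/r,np.cos(r)]
    else: d=np.c_[x,y,np.ones(len(x))]
    R=cv2.Rodrigues(m['rvec'])[0]
    d=d@R; d/=np.linalg.norm(d,axis=1)[:,None]
    return -R.T@m['tvec'],d
def onplane(m,uv,z,fish=False):
    o,d=ray(m,uv,fish); return o+d*((z-o[2])/d[:,2])[:,None]
def tri(l):  # list of (o,d)
    A=sum(np.eye(3)-np.outer(d,d) for o,d in l); b=sum((np.eye(3)-np.outer(d,d))@o for o,d in l)
    p=np.linalg.solve(A,b); return p,[np.linalg.norm((np.eye(3)-np.outer(d,d))@(p-o)) for o,d in l]
def mask(img,lo,hi,roi=None):
    h=cv2.cvtColor(img,cv2.COLOR_RGB2HSV); m=cv2.inRange(h,np.array(lo),np.array(hi))
    if roi: k=np.zeros_like(m); x0,y0,x1,y1=roi; k[y0:y1,x0:x1]=1; m=m*k
    n,l,s,c=cv2.connectedComponentsWithStats(m)
    if n<2: return None,None,0
    i=1+np.argmax(s[1:,4]); 
    return (l==i).astype(np.uint8),c[i],s[i,4]
def rect(m,mk,z,fish=False):
    c=max(cv2.findContours(mk,0,cv2.CHAIN_APPROX_NONE)[0],key=len)[:,0]
    P=onplane(m,c,z,fish)[:,:2]
    (cx,cy),(w,h),a=cv2.minAreaRect((P*1000).astype(np.float32))
    if w<h: w,h,a=h,w,a+90
    return cx,cy,w,h,(a+90)%180-90
E
python3 - <<'E'
from h import *
S=cv2.imread('pics/scene0.png')[:,:,::-1].copy();D=cv2.imread('pics/side0.png')[:,:,::-1].copy()
ms,md=camera_model('scene'),camera_model('side')
for n,(u,v) in dict(dark=(234,282),light=(271,312),pad=(311,231),purple=(201,257),pink=(300,280)).items():
    print(n,cv2.cvtColor(S,cv2.COLOR_RGB2HSV)[v,u],onplane(ms,(u,v),.022 if n!='pad' else .031).round(3))
for n,lo,hi,r in (('pad',(45,120,50),(75,255,255),None),):
    a,ca,na=mask(S,lo,hi,r);b,cb,nb=mask(D,lo,hi,r)
    print(n,ca,cb,na,nb,tri([tuple((o,d[0])) for o,d in (ray(ms,ca),ray(md,cb))]))
    print(rect(ms,a,.031),rect(md,b,.031))
# handle ends, tri of handle by hand
for a,b,n in (((352,207),(216,172),'handle'),((234,281),(328,241),'dark'),((271,311),(298,223),'light')):
    print(n,tri([(o,d[0]) for o,d in (ray(ms,a),ray(md,b))]))
big=[cv2.resize(S[150:290,270:410],(560,560),interpolation=2),]
cv2.imwrite('pics/crop1.png',np.hstack([cv2.resize(S[150:340,190:410],(440,380),interpolation=2),cv2.resize(D[150:310,150:360],(360,380*1),interpolation=2)])[:,:,::-1])
E
```

```text
dark [ 12 152  67] [[ 0.457 -0.205  0.022]]
light [ 16 104 140] [[ 0.612 -0.214  0.022]]
pad [ 67 158 118] [[0.543 0.094 0.031]]
purple [138 151 125] [[ 0.311 -0.201  0.022]]
pink [171 108 185] [[ 0.619 -0.075  0.022]]
pad [310.72829132 231.46218487] [243.81012658 265.36708861] 357 395 (array([0.53814289, 0.09517173, 0.02155297]), [np.float64(0.002406401929985968), np.float64(0.0024064019299859687)])
(542.9686279296875, 90.85226440429688, 85.1445541381836, 60.486331939697266, -4.706169128417969) (527.2902221679688, 101.10281372070312, 95.1348876953125, 60.91164779663086, -6.4058685302734375)
handle (array([0.67153974, 0.08189538, 0.27448437]), [np.float64(0.004057942093058977), np.float64(0.0040579420930591924)])
dark (array([ 0.45458241, -0.19877254,  0.01615715]), [np.float64(0.0028020326175374403), np.float64(0.00280203261753722)])
light (array([ 0.60536085, -0.20993181,  0.01274042]), [np.float64(0.002109665355542823), np.float64(0.0021096653555428657)])
```

View pics/crop1.png

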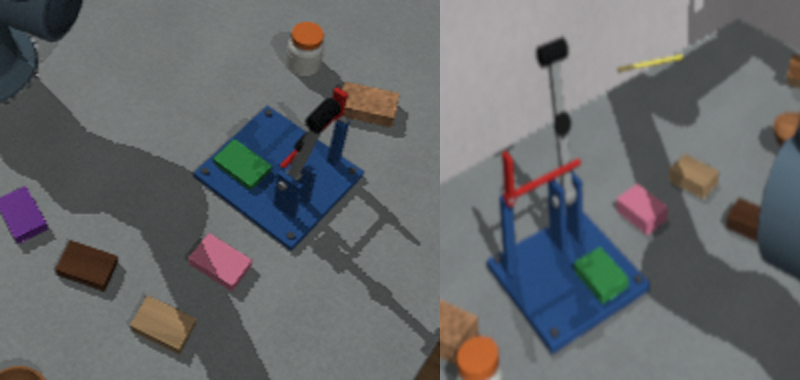

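Both candidates are clear: the brown blank at scene (234,282) is blank_dark, since the purple look-alike sits at (201,257). The pale wood one at (271,312) is blank_light, since the pink look-alike is at (300,280). The crop confirms the colours. The pad is at about (0.54, 0.093), with press x within about 5° of world x. Next I go above the blanks and look with the wrist camera.

carry_out(
  targets=[
    [1, [-0.022, -0.044, 0], 0],
    [1, [-0.022, -0.044, 0], 0],
    [1, [-0.022, -0.044, 0], 0],
    [1, [-0.022, -0.044, 0], 0],
    [1, [-0.022, -0.044, 0], 0],
    [1, [-0.022, -0.044, 0], 0],
    [1, [-0.022, -0.044, 0], 0],
    [1, [-0.022, -0.044, 0], 0],
  ],
)

```text
t: 0.95
ee_pos: [0.4544, -0.2769, 0.3038]
eef_rot: [3.141, 0.0, -1.274]
ft_force: [0.9, -1.3, -0.0]
width: 0.0856
```

carry_out(
  targets=[
    [1, [-0.022, -0.044, 0], 0],
    [1, [-0.022, -0.044, 0], 0],
    [1, [0, 0, 0], 0],
    [1, [0, 0, 0], 0],
    [1, [0, 0, 0], 0],
    [1, [0, 0, 0], 0],
    [1, [0, 0, 0], 0],
    [1, [0, 0, 0], 0],
  ],
)

```text
t: 1.75
ee_pos: [0.524, -0.2117, 0.304]
eef_rot: [-3.142, -0.0, -1.276]
ft_force: [-0.6, -0.3, -0.2]
width: 0.0851
```

```bash
cat > w.py <<'E'
from h import *
import sys
n=sys.argv[1]
s=state();m=camera_model('wrist');I=snapshot('wrist');cv2.imwrite(f'pics/{n}.png',I[:,:,::-1])
np.save(f'pics/{n}.npy',m,allow_pickle=True)
print(s['t'],s['ee_pos'].round(4),s['eef_rot'].round(3),s['width'].round(4)); print('cam',(-cv2.Rodrigues(m['rvec'])[0].T@m['tvec']).round(3))
E
python3 w.py w1
```

```text
Traceback (most recent call last):
  File "w.py", line 6, in <module>
    print(s['t'],s['ee_pos'].round(4),s['eef_rot'].round(3),s['width'].round(4)); print('cam',(-cv2.Rodrigues(m['rvec'])[0].T@m['tvec']).round(3))
                                                            ^^^^^^^^^^^^^^^^
AttributeError: 'float' object has no attribute 'round'
```

View pics/w1.png

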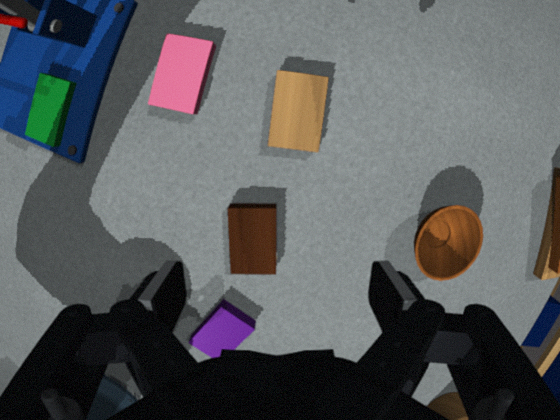

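The wrist view shows dark at (252,239), light at (298,112), pad at (48,110), pink at (182,73) and purple at (222,328).

```bash
sed -i "s/s\['width'\].round(4)/s['width']/" w.py
cat > m.py <<'E'
from h import *
def load(n): return cv2.imread(f'pics/{n}.png')[:,:,::-1].copy(),np.load(f'pics/{n}.npy',allow_pickle=True).item()
C=dict(dark=((5,130,35),(16,255,120)),light=((10,60,120),(22,200,255)),pad=((45,120,50),(75,255,255)))
def meas(n,what,z,roi=None):
    I,m=load(n); k,c,a=mask(I,*C[what],roi)
    if k is None: return print(what,'none')
    r=rect(m,k,z,True); print(n,what,c.round(1),a,np.round(r,1)); return m,c,r
E
python3 - <<'E'
from m import *
I,m=load('w1');H=cv2.cvtColor(I,cv2.COLOR_RGB2HSV)
for p in ((252,235),(252,206),(276,225),(298,112),(322,90),(300,74),(48,110),(70,100)): print(p,H[p[1],p[0]])
meas('w1','dark',.022,(215,190,290,290));meas('w1','light',.022,(255,60,340,165));meas('w1','pad',.031,(15,60,90,160))
# triangulate with scene camera
ms=camera_model('scene')
S=cv2.imread('pics/scene0.png')[:,:,::-1].copy()
for n,w,roi,rs in (('dark','dark',(215,190,290,290),(215,268,252,297)),('light','light',(255,60,340,165),(252,295,292,327)),('pad','pad',(15,60,90,160),(290,210,330,250))):
    k,c,a=mask(I,*C[w],roi);k2,c2,a2=mask(S,*C[w],rs)
    print(n,c2,a2,tri([(o,d[0]) for o,d in (ray(m,c,True),ray(ms,c2))]))
E
```

```text
(252, 235) [ 10 178  79]
(252, 206) [ 14 255  19]
(276, 225) [16 65 67]
(298, 112) [ 17 127 181]
(322, 90) [ 17 131 156]
(300, 74) [ 17 127 185]
(48, 110) [ 68 209 139]
(70, 100) [ 71 233  35]
w1 dark [252.3 239.6] 3040 [ 448.6 -204.1   83.2   53.7   16.8]
w1 light [297.3 110.9] 3991 [ 605.5 -210.    84.1   56.1    9.9]
w1 pad [ 46.8 108. ] 2050 [538.3  94.3  84.1  56.1  -6.1]
dark [233.1507177  281.74641148] 418 (array([ 0.45021982, -0.20400646,  0.01612263]), [np.float64(0.0015803774108288282), np.float64(0.0015803774108288531)])
light [269.44736842 310.54545455] 418 (array([ 0.60452671, -0.21081214,  0.01715026]), [np.float64(0.001252280826377641), np.float64(0.0012522808263776882)])
pad [310.72829132 231.46218487] 357 (array([0.53913598, 0.09724992, 0.02336757]), [np.float64(0.0015003753919522948), np.float64(0.0015003753919522347)])
```

carry_out(
  targets=[
    [1, [-0.0073, 0.0175, 0.035], 0],
    [1, [-0.0073, 0.0175, 0.035], 0],
    [1, [-0.0073, 0.0175, 0.035], 0],
    [1, [-0.0073, 0.0175, 0.035], 0],
    [1, [0, 0, 0.03], 0],
    [1, [0, 0, 0.02], 0],
    [1, [0, 0, 0], 0],
    [1, [0, 0, 0], 0],
  ],
)

```text
t: 2.6
ee_pos: [0.4491, -0.2036, 0.1143]
eef_rot: [3.141, 0.0, -1.274]
ft_force: [0.6, -0.0, 0.6]
width: 0.0854
```

```bash
python3 w.py w2; python3 -c "
from m import *
meas('w2','dark',.022)"
```

```text
2.6 [ 0.4491 -0.2036  0.1143] [ 3.141  0.    -1.274] 0.08544638792079258
cam [ 0.516 -0.183  0.185]
w2 dark [278.1 243.6] 13865 [ 448.6 -204.3   83.8   54.9   16.6]
```

View pics/w2.png

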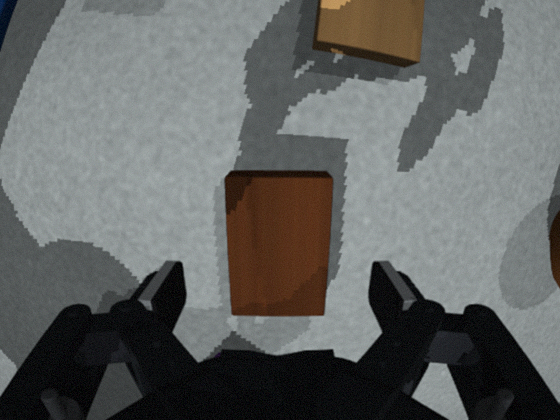

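The dark blank at (278,244) is centred between the open fingers and lines up with them. I descend, grip and lift.

carry_out(
  targets=[
    [1, [0, 0, 0.018], 0],
    [1, [0, 0, 0.018], 0],
    [1, [0, 0, 0], 0],
    [0, [0, 0, 0], 0],
    [0, [0, 0, 0], 0],
    [0, [0, 0, 0], 0],
    [0, [0, 0, 0], 0],
    [0, [0, 0, 0], 0],
  ],
  grip_force=40,
)

```text
t: 3.45
ee_pos: [0.4503, -0.2041, 0.0796]
eef_rot: [-3.14, -0.002, -1.274]
ft_force: [-1.4, 0.7, 6.8]
width: 0.0549
```

carry_out(
  targets=[
    [0, [0, 0, 0], 0],
    [0, [0, 0, 0], 0],
    [0, [0, 0, 0], 0],
    [0, [0, 0, 0], 0],
    [0, [0, 0, -0.03], 0],
    [0, [0, 0, -0.04], 0],
    [0, [0, 0, -0.03], 0],
    [0, [0, 0, 0], 0],
  ],
)

```text
t: 4.25
ee_pos: [0.452, -0.2051, 0.183]
eef_rot: [-3.135, -0.007, -1.274]
ft_force: [0.4, -0.8, -0.9]
width: 0.0552
```

carry_out(
  targets=[
    [0, [-0.036, -0.0095, 0], 0],
    [0, [-0.036, -0.0095, 0], 0],
    [0, [-0.036, -0.0095, 0], 0],
    [0, [-0.036, -0.0095, 0], 0],
    [0, [-0.036, -0.0095, 0], 0],
    [0, [-0.036, -0.0095, 0], 0],
    [0, [-0.036, -0.0095, 0], 0],
    [0, [-0.036, -0.0095, 0], 0],
  ],
)

```text
t: 5.05
ee_pos: [0.4369, 0.0957, 0.1775]
eef_rot: [3.141, -0.0, -1.274]
ft_force: [0.9, -0.0, -0.8]
width: 0.0551
```

carry_out(
  targets=[
    [0, [0, 0, 0], 0.72],
    [0, [0, 0, 0], 0.72],
    [0, [0, 0, 0], 0.72],
    [0, [0, 0, 0], 0.71],
    [0, [0, 0, 0], 0],
    [0, [0, 0, 0], 0],
    [0, [0, 0, 0], 0],
    [0, [0, 0, 0], 0],
  ],
)

```text
t: 5.85
ee_pos: [0.4365, 0.0495, 0.1777]
eef_rot: [3.139, 0.035, -1.621]
ft_force: [-0.0, -0.0, -1.7]
width: 0.055
```

```bash
python3 w.py w3; python3 -c "
from m import *
z=state()['ee_pos'][2]-.0796+.022
meas('w3','dark',z,(150,100,420,420));meas('w3','pad',.031)"
```

```text
5.85 [0.4365 0.0495 0.1777] [ 3.139  0.035 -1.621] 0.054976475579654266
cam [0.506 0.043 0.248]
w3 dark [273.2 265.8] 18308 [436.4  51.7  86.7  55.6  -2.6]
w3 pad [211.6  78.6] 9579 [537.6  94.1  83.4  56.5  -5.4]
```

View pics/w3.png

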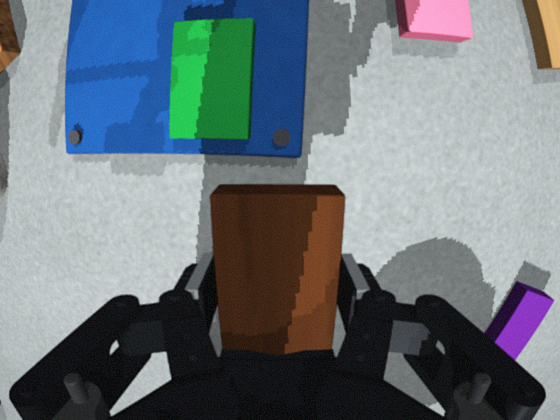

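The dark blank is held at (273,266) and the pad is at (212,79). The turn drifted off its pose, so I check the joints.

```bash
python3 -c "
from station import *
s=state();print(s['q'].round(3),s['qvel'].round(3),s['ee_pos'],s['eef_rot'])"
```

```text
[-0.051  0.193 -0.516  0.864  0.035  3.141] [ 0.001  0.     0.002  0.001 -0.001  0.002] [0.43656421 0.04950362 0.17776404] [ 3.13958009  0.03517429 -1.62081673]
```

Joint 6 hit its limit at 3.14, so I use the equivalent half-turned grasp and turn back by about 176°.

carry_out(
  targets=[
    [0, [0, 0, 0], -1],
    [0, [0, 0, 0], -1],
    [0, [0, 0, 0], -1],
    [0, [0, 0, 0], -1],
    [0, [0, 0, 0], -1],
    [0, [0, 0, 0], -1],
    [0, [0, 0, 0], -1],
    [0, [0, 0, 0], -1],
  ],
)

```text
t: 6.7
ee_pos: [0.4366, 0.0494, 0.1778]
eef_rot: [-3.111, 0.017, -0.498]
ft_force: [0.7, -0.8, -0.6]
width: 0.0548
```

carry_out(
  targets=[
    [0, [0, 0, 0], -1],
    [0, [0, 0, 0], -1],
    [0, [0, 0, 0], -1],
    [0, [0, 0, 0], -1],
    [0, [0, 0, 0], -1],
    [0, [0, 0, 0], -1],
    [0, [0, 0, 0], -1],
    [0, [0, 0, 0], -1],
  ],
)

```text
t: 7.5
ee_pos: [0.4366, 0.0495, 0.1778]
eef_rot: [-3.113, -0.02, 0.619]
ft_force: [1.1, 0.3, -1.0]
width: 0.0547
```

carry_out(
  targets=[
    [0, [0, 0, 0], -1],
    [0, [0, 0, 0], -1],
    [0, [0, 0, 0], -1],
    [0, [0, 0, 0], -1],
    [0, [0, 0, 0], -1],
    [0, [0, 0, 0], -1],
    [0, [0, 0, 0], 0],
    [0, [0, 0, 0], 0],
  ],
)

```text
t: 8.3
ee_pos: [0.4366, 0.0493, 0.1778]
eef_rot: [-3.137, -0.035, 1.448]
ft_force: [0.0, 0.1, -0.7]
width: 0.0548
```

carry_out(
  targets=[
    [0, [0, 0, 0], -0.175],
    [0, [0.01, 0.0194, 0.006], 0],
    [0, [0.01, 0.0194, 0.006], 0],
    [0, [0.01, 0.0194, 0.006], 0],
    [0, [0.01, 0.0194, 0.006], 0],
    [0, [0.01, 0.0194, 0.006], 0],
    [0, [0, 0, 0], 0],
    [0, [0, 0, 0], 0],
  ],
)

```text
t: 9.1
ee_pos: [0.5375, 0.0904, 0.1489]
eef_rot: [-3.137, -0.035, 1.474]
ft_force: [-0.5, -0.3, -1.7]
width: 0.0552
```

```bash
python3 w.py w4
python3 - <<'E'
from m import *
s=state();print(s['q'].round(3))
z=s['ee_pos'][2]-.0796+.022
meas('w4','dark',z,(150,100,420,420));meas('w4','pad',.031)
E
```

```text
9.1 [0.5375 0.0904 0.1489] [-3.137 -0.035  1.474] 0.05520692450107968
cam [0.467 0.095 0.22 ]
[ 0.035  0.412 -0.286  0.873  0.035  0.131]
w4 dark [276.9 266.8] 19772 [536.2  92.5  86.9  55.   -5.8]
w4 pad [278.2 175.4] 1620 [499.7  98.8  54.7  10.3  84.2]
```

View pics/w4.png

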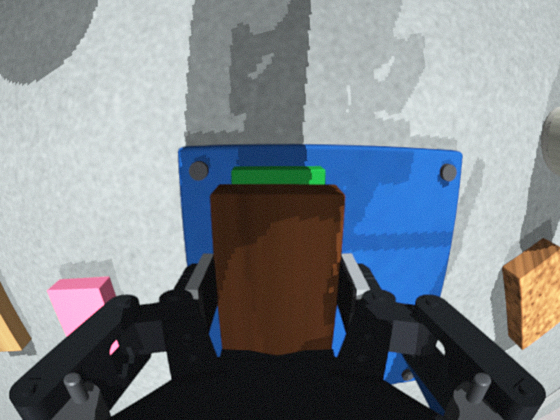

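Over the pad at TCP (0.5375, 0.0904). The blank and the green strip (278,175) line up, yaw -5.8°. I lower and check the force before opening.

carry_out(
  targets=[
    [0, [0, -0.0007, 0.012], 0],
    [0, [0, 0, 0.012], 0],
    [0, [0, 0, 0.008], 0],
    [0, [0, 0, 0.004], 0],
    [0, [0, 0, 0.0025], 0],
    [0, [0, 0, 0], 0],
    [0, [0, 0, 0], 0],
    [0, [0, 0, 0], 0],
  ],
)

```text
t: 9.95
ee_pos: [0.5364, 0.0916, 0.1113]
eef_rot: [-3.137, -0.034, 1.474]
ft_force: [-4.6, 0.0, 6.9]
width: 0.0547
```

carry_out(
  targets=[
    [1, [0, 0, 0], 0],
    [1, [0, 0, 0], 0],
    [1, [0, 0, 0], 0],
    [1, [0, 0, 0], 0],
    [1, [0, 0, -0.03], 0],
    [1, [0, 0, -0.04], 0],
    [1, [0, 0, -0.03], 0],
    [1, [0, 0, 0], 0],
  ],
)

```text
t: 10.75
ee_pos: [0.5403, 0.0883, 0.2155]
eef_rot: [3.136, -0.036, 1.474]
ft_force: [0.3, 0.2, 0.3]
width: 0.0855
```

```bash
python3 w.py w5
python3 - <<'E'
from m import *
meas('w5','dark',.053,(150,100,420,420));meas('w5','pad',.031)
E
```

```text
10.75 [0.5403 0.0883 0.2155] [ 3.136 -0.036  1.474] 0.08553492194376565
cam [0.469 0.092 0.285]
w5 dark [276.3 205.2] 7702 [536.2  94.   83.9  54.4  -5.9]
w5 pad [301.8 150.1] 16 [497.8 118.8  11.1   0.8  84.8]
```

View pics/w5.png

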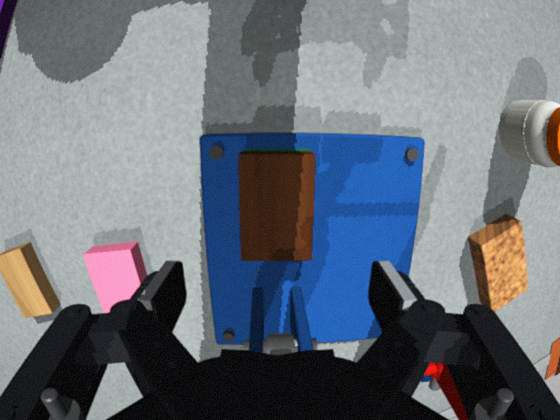

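The dark blank sits on the pad, centred at (536.2, 94.0) mm and yaw -5.9°, with its pixel centre at (276,205). Next is the light blank.

carry_out(
  targets=[
    [1, [-0.0372, 0.0118, 0.0], 0],
    [1, [-0.0372, 0.0118, 0.0], 0],
    [1, [-0.0372, 0.0118, 0.0], 0],
    [1, [-0.0372, 0.0118, 0.0], 0],
    [1, [-0.0372, 0.0118, 0.0], 0],
    [1, [-0.0372, 0.0118, 0.0], 0],
    [1, [-0.0372, 0.0118, 0.0], 0],
    [1, [-0.0372, 0.0118, 0.0], 0],
  ],
)

```text
t: 11.6
ee_pos: [0.6019, -0.2181, 0.1979]
eef_rot: [-3.135, -0.036, 1.474]
ft_force: [0.1, 0.6, 0.2]
width: 0.0856
```

carry_out(
  targets=[
    [1, [0, 0, 0.027], -0.965],
    [1, [0, 0, 0.027], -0.965],
    [1, [0, 0, 0.026], 0],
    [1, [0, 0, 0], 0],
    [1, [0, 0, 0], 0],
    [1, [0, 0, 0], 0],
    [1, [0, 0, 0], 0],
    [1, [0, 0, 0], 0],
  ],
)

```text
t: 12.4
ee_pos: [0.6034, -0.2144, 0.1215]
eef_rot: [3.134, -0.033, 1.744]
ft_force: [-0.6, -0.3, 0.4]
width: 0.0853
```

```bash
python3 w.py w6
python3 - <<'E'
from m import *
meas('w6','light',.022,(150,100,420,420))
E
```

```text
12.4 [ 0.6034 -0.2144  0.1215] [ 3.134 -0.033  1.744] 0.08528067842958816
cam [ 0.534 -0.229  0.191]
w6 light [277.3 242.3] 12690 [ 605.4 -210.1   83.6   55.6   10. ]
```

carry_out(
  targets=[
    [1, [0, 0.002, 0.02], 0],
    [1, [0, 0, 0.02], 0],
    [1, [0, 0, 0], 0],
    [0, [0, 0, 0], 0],
    [0, [0, 0, 0], 0],
    [0, [0, 0, 0], 0],
    [0, [0, 0, 0], 0],
    [0, [0, 0, 0], 0],
  ],
)

```text
t: 13.25
ee_pos: [0.6056, -0.2129, 0.0819]
eef_rot: [3.133, -0.033, 1.744]
ft_force: [-0.8, 1.0, 6.4]
width: 0.0547
```

carry_out(
  targets=[
    [0, [0, 0, 0], 0],
    [0, [0, 0, 0], 0],
    [0, [0, 0, -0.035], 0],
    [0, [0, 0, -0.04], 0],
    [0, [0, 0, -0.035], 0],
    [0, [0, 0, 0], 0],
    [0, [0, 0, 0], 0],
    [0, [0, 0, 0], 0],
  ],
)

```text
t: 14.05
ee_pos: [0.6037, -0.2158, 0.1886]
eef_rot: [3.138, -0.036, 1.744]
ft_force: [-0.2, 0.7, -1.1]
width: 0.0548
```

```bash
python3 w.py w7
python3 - <<'E'
from m import *
s=state()
meas('w7','light',s['ee_pos'][2]-.0815+.022,(150,100,420,420))
E
```

```text
14.05 [ 0.6037 -0.2158  0.1886] [ 3.138 -0.036  1.744] 0.05484764605797558
cam [ 0.534 -0.231  0.259]
w7 light [272.3 260. ] 16806 [ 603.  -213.4   83.    55.3    9.7]
```

carry_out(
  targets=[
    [0, [0, 0, 0], 0.965],
    [0, [0, 0, 0], 0.965],
    [0, [0.0371, -0.01206, 0], 0],
    [0, [0.0371, -0.01206, 0], 0],
    [0, [0.0371, -0.01206, 0], 0],
    [0, [0.0371, -0.01206, 0], 0],
    [0, [0.0371, -0.01206, 0], 0],
    [0, [0.0371, -0.01206, 0], 0],
  ],
)

```text
t: 14.9
ee_pos: [0.5524, 0.0138, 0.1964]
eef_rot: [-3.135, -0.035, 1.474]
ft_force: [0.0, -0.4, -0.3]
width: 0.0543
```

carry_out(
  targets=[
    [0, [0.0371, -0.01206, 0], 0],
    [0, [0.0371, -0.01206, 0], 0],
    [0, [0, 0, 0.015], 0],
    [0, [0, 0, 0.015], 0],
    [0, [0, 0, 0.009], 0],
    [0, [0, 0, 0], 0],
    [0, [0, 0, 0], 0],
    [0, [0, 0, 0], 0],
  ],
)

```text
t: 15.7
ee_pos: [0.5376, 0.0894, 0.1622]
eef_rot: [-3.139, -0.035, 1.473]
ft_force: [0.6, 0.2, -0.1]
width: 0.0547
```

```bash
python3 w.py w8
python3 - <<'E'
from m import *
s=state()
meas('w8','light',s['ee_pos'][2]-.0815+.022,(150,100,420,420));meas('w8','dark',.053)
E
```

```text
15.7 [0.5376 0.0894 0.1622] [-3.139 -0.035  1.473] 0.05474514080262864
cam [0.467 0.094 0.233]
w8 light [280.8 283. ] 13365 [537.4  91.7  82.8  54.7  -6.8]
w8 dark [280.1 176. ] 1136 [499.8  97.6  54.2  10.6  86.9]
```

carry_out(
  targets=[
    [0, [0.0012, -0.0008, 0.01], 0],
    [0, [0, 0, 0.008], 0],
    [0, [0, 0, 0.005], 0],
    [0, [0, 0, 0.003], 0],
    [0, [0, 0, 0.001], 0],
    [0, [0, 0, 0], 0],
    [0, [0, 0, 0], 0],
    [0, [0, 0, 0], 0],
  ],
)

```text
t: 16.55
ee_pos: [0.5362, 0.092, 0.135]
eef_rot: [-3.138, -0.035, 1.474]
ft_force: [-3.0, 0.1, 3.8]
width: 0.0548
```

carry_out(
  targets=[
    [1, [0, 0, 0], 0],
    [1, [0, 0, 0], 0],
    [1, [0, 0, 0], 0],
    [1, [0, 0, 0], 0],
    [1, [0, 0, -0.03], 0],
    [1, [0, 0, -0.03], 0],
    [1, [0, 0, -0.03], 0],
    [1, [0, 0, 0], 0],
  ],
)

```text
t: 17.35
ee_pos: [0.5391, 0.0888, 0.2292]
eef_rot: [3.137, -0.036, 1.474]
ft_force: [1.1, 0.5, -0.1]
width: 0.0854
```

```bash
python3 w.py w9
python3 - <<'E'
from m import *
meas('w9','light',.075,(150,100,420,420));meas('w9','dark',.053)
I=cv2.imread('pics/w9.png'); S=snapshot('scene')[:,:,::-1]; D=snapshot('side')[:,:,::-1]
a=cv2.resize(I[100:300,180:420],(480,400),interpolation=2)
b=cv2.resize(D[150:310,150:310],(300,300),interpolation=2)
c=cv2.resize(S[150:270,280:400],(300,300),interpolation=2)
cv2.imwrite('pics/chk.png',np.hstack([np.vstack([a,I[200:400,40:520]]),np.vstack([b,c])]))
E
```

```text
17.35 [0.5391 0.0888 0.2292] [ 3.137 -0.036  1.474] 0.08541151770568038
cam [0.468 0.093 0.299]
w9 light [279.7 206.5] 7311 [535.5  94.3  85.1  55.   -5.5]
w9 dark [473.5 268.3] 564 [628.9 287.8 103.9  12.1  22.3]
```

View pics/chk.png

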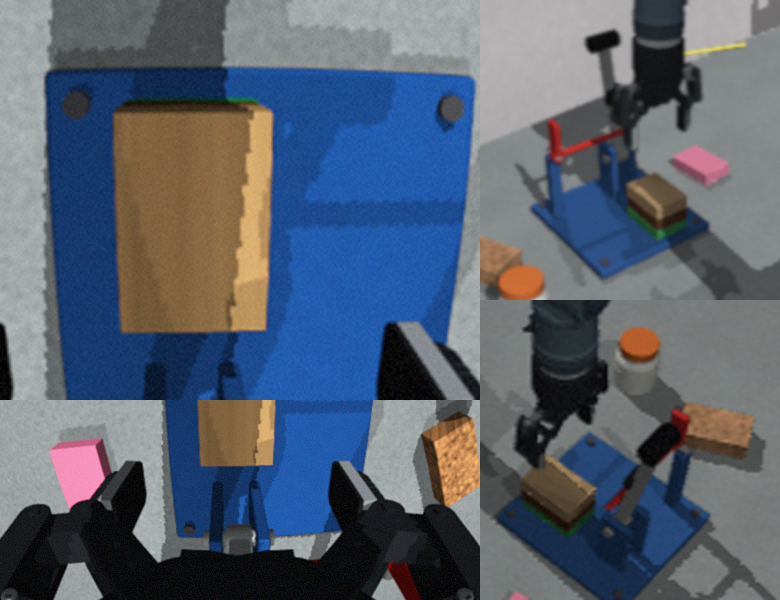

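The pile is square: light (535.5, 94.3, -5.5°) on dark (536.2, 94.0, -5.9°). In the crop both are flush on the pad. Next is the catch: fingers shut, out to press +y, then in towards +x behind the paddle.

carry_out(
  targets=[
    [0, [0.03, 0, 0.001], 0],
    [0, [0.03, 0, 0.001], 0],
    [0, [0.03, 0, 0.001], 0],
    [0, [0, 0, 0], 0],
    [0, [0, 0, 0], 0],
    [0, [0, 0, 0], 0],
    [0, [0, 0, 0], 0],
    [0, [0, 0, 0], 0],
  ],
)

```text
t: 18.3
ee_pos: [0.5451, 0.1776, 0.2248]
eef_rot: [-3.138, -0.035, 1.473]
ft_force: [0.7, 0.8, -0.1]
width: 0.0001
```

```bash
python3 w.py w10
python3 - <<'E'
from m import *
P=np.array([.5373,.0942]);a=np.deg2rad(-5.7);ux=np.array([np.cos(a),np.sin(a)]);uy=np.array([-ux[1],ux[0]])
S=cv2.imread('pics/scene0.png')[:,:,::-1].copy();D=cv2.imread('pics/side0.png')[:,:,::-1].copy()
out=[]
for I,n,roi in ((S,'scene',(325,180,375,240)),(D,'side',(170,190,245,250))):
    h=cv2.cvtColor(I,cv2.COLOR_RGB2HSV);k=cv2.inRange(h,np.array((0,150,60)),np.array((8,255,255)))|cv2.inRange(h,np.array((173,150,60)),np.array((180,255,255)))
    z=np.zeros_like(k);x0,y0,x1,y1=roi;z[y0:y1,x0:x1]=k[y0:y1,x0:x1]
    ys,xs=np.nonzero(z); i=ys.argmin() ; sel=ys<=ys.min()+1
    uv=(xs[sel].mean(),ys[sel].mean()); print(n,uv,len(ys)); o,d=ray(camera_model(n),uv); out.append((o,d[0]))
p,e=tri(out); print('paddle top',p,e,'press',(p[:2]-P)@ux,(p[:2]-P)@uy)
h,e=tri([(o,d[0]) for o,d in (ray(camera_model('scene'),(352,207)),ray(camera_model('side'),(216,172)))]); print('handle press',(h[:2]-P)@ux,(h[:2]-P)@uy,h[2])
E
```

```text
18.3 [0.5451 0.1776 0.2248] [-3.138 -0.035  1.473] 0.0001251811079499511
cam [0.475 0.182 0.295]
scene (np.float64(358.625), np.float64(194.625)) 82
side (np.float64(187.8), np.float64(214.6)) 192
paddle top [0.64032479 0.20174482 0.19151243] [np.float64(0.0014088187793271608), np.float64(0.0014088187793269839)] press 0.09183406927118207 0.117245468319807
handle press 0.13479809211069177 0.0010888741047089198 0.2744843673249293
```

carry_out(
  targets=[
    [0, [0, 0.031, -0.0025], 0],
    [0, [0, 0.031, -0.0025], 0],
    [0, [0, 0.031, 0], 0],
    [0, [0, 0, 0], 0],
    [0, [0, 0, 0], 0],
    [0, [0, 0, 0], 0],
    [0, [0, 0, 0], 0],
    [0, [0, 0, 0], 0],
  ],
)

```text
t: 19.15
ee_pos: [0.6369, 0.1695, 0.2299]
eef_rot: [-3.138, -0.035, 1.474]
ft_force: [0.6, -0.2, 0.5]
width: -0.0001
```

carry_out(
  targets=[
    [0, [0.008, 0, 0.0003], 0],
    [0, [0.006, 0, 0.0003], 0],
    [0, [0.005, 0, 0.0003], 0],
    [0, [0.005, 0, 0.0002], 0],
    [0, [0.005, 0, 0.0002], 0],
    [0, [0.005, 0, 0.0002], 0],
    [0, [0.005, 0, 0.0002], 0],
    [0, [0.005, 0, 0.0002], 0],
  ],
)

```text
t: 19.95
ee_pos: [0.642, 0.2137, 0.2292]
eef_rot: [-3.138, -0.035, 1.474]
ft_force: [0.0, -0.3, -0.4]
width: 0.0003
```

carry_out(
  targets=[
    [0, [0.005, 0, 0.0002], 0],
    [0, [0.005, 0, 0.0002], 0],
    [0, [0.005, 0, 0.0002], 0],
    [0, [0.006, 0, 0.0002], 0],
    [0, [0.01, 0, 0.0003], 0],
    [0, [0.015, 0, 0.0005], 0],
    [0, [0.015, 0, 0.0005], 0],
    [0, [0, 0, 0], 0],
  ],
)

```text
t: 20.75
ee_pos: [0.6477, 0.2766, 0.229]
eef_rot: [-3.138, -0.036, 1.477]
ft_force: [-1.0, -0.2, 0.2]
width: 0.0003
```

Run:
```python
from m import *
s=state();print(s['t'],s['ee_pos'],s['ft_force'].round(1))
S=snapshot('scene')[:,:,::-1]; D=snapshot('side')[:,:,::-1]
cv2.imwrite('pics/chk2.png',np.hstack([cv2.resize(D[130:310,130:310],(400,400),interpolation=2),cv2.resize(S[140:270,270:400],(400,400),interpolation=2)]))
```

```text
20.75 [0.64769936 0.27657198 0.22902637] [-1.  -0.2  0.2]
```

View pics/chk2.png

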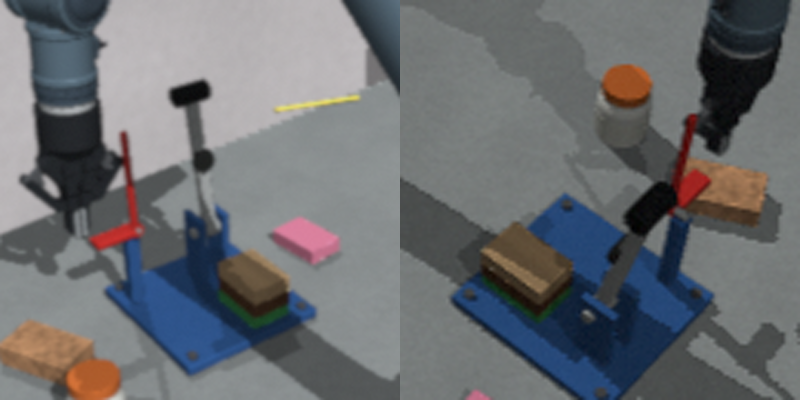

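The catch is open: rod upright, paddle level towards +y, and the pile unmoved. Now up and over the handle.

carry_out(
  targets=[
    [0, [0, 0, -0.044], 0],
    [0, [0, 0, -0.044], 0],
    [0, [0, 0, -0.044], 0],
    [1, [0, 0, -0.044], 0],
    [1, [-0.02, 0, 0], 0],
    [1, [-0.02, 0.01, 0], 0],
    [1, [-0.02, 0.01, 0], 0],
    [1, [-0.02, 0.01, 0], 0],
  ],
)

```text
t: 21.65
ee_pos: [0.6703, 0.1839, 0.4026]
eef_rot: [-3.139, -0.035, 1.474]
ft_force: [-0.0, 0.4, -0.3]
width: 0.0725
```

carry_out(
  targets=[
    [1, [-0.026, 0.012, 0], 0],
    [1, [-0.027, 0, 0], 0],
    [1, [-0.027, 0, 0], 0],
    [1, [-0.027, 0, 0], 0],
    [1, [0, 0, 0], 0],
    [1, [0, 0, 0], 0],
    [1, [0, 0, 0], 0],
    [1, [0, 0, 0], 0],
  ],
)

```text
t: 22.45
ee_pos: [0.6716, 0.0786, 0.3984]
eef_rot: [-3.138, -0.035, 1.475]
ft_force: [-0.1, 0.4, -0.4]
width: 0.0857
```

```bash
python3 w.py w11
cat >> m.py <<'E'
P=np.array([.5373,.0942]);_a=np.deg2rad(-5.7);ux=np.array([np.cos(_a),np.sin(_a)]);uy=np.array([-ux[1],ux[0]])
def press():
    s=state();d=s['ee_pos'][:2]-P;print('press',(1000*np.array([d@ux,d@uy,s['ee_pos'][2]])).round(1),s['eef_rot'].round(3),s['ft_force'].round(1),s['q'].round(2),s['t'])
E
python3 -c "
from m import *
press()"
```

```text
22.45 [0.6716 0.0786 0.3984] [-3.138 -0.035  1.475] 0.0856851215238614
cam [0.601 0.083 0.469]
press [135.2  -2.2 398.4] [-3.138 -0.035  1.475] [ 1.1  0.3 -0.4] [0.01 0.65 0.77 1.69 0.04 0.11] 22.5
```

View pics/w11.png

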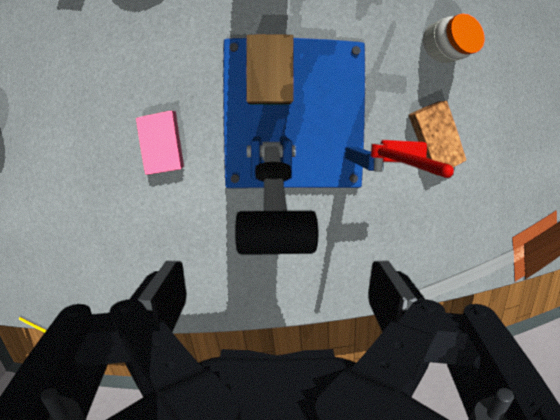

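The handle is at (277,232), centred between the fingers; catch open; pile square. I check the handle position by ray.

```bash
python3 -c "
from m import *
I,m=load('w11')
for z in (.27,.276,.29):
    p=onplane(m,[(277,232),(236,231),(319,233)],z,True)[:,:2]-P; print(z,(p@ux).round(4),(p@uy).round(4))"
```

```text
0.27 [0.1358 0.135  0.1369] [ 0.0022 -0.0245  0.0298]
0.276 [0.1337 0.1329 0.1347] [ 0.002  -0.0239  0.0287]
0.29 [0.1287 0.1279 0.1296] [ 0.0014 -0.0225  0.0263]
```

carry_out(
  targets=[
    [1, [0, -0.0015, 0.025], 0],
    [1, [0, 0, 0.025], 0],
    [1, [0, 0, 0.02], 0],
    [1, [0, 0, 0], 0],
    [0, [0, 0, 0], 0],
    [0, [0, 0, 0], 0],
    [0, [0, 0, 0], 0],
    [0, [0, 0, 0], 0],
  ],
  grip_force=50,
)

```text
t: 23.3
ee_pos: [0.6709, 0.0805, 0.3306]
eef_rot: [3.141, -0.035, 1.474]
ft_force: [0.7, 2.4, 5.0]
width: 0.0494
```

carry_out(
  targets=[
    [0, [0, 0, 0], 0],
    [0, [0, 0, 0], 0],
    [0, [0, 0, 0], 0],
    [0, [0, 0, 0], 0],
    [0, [0, 0, 0], 0],
    [0, [0, 0, 0], 0],
    [0, [0, 0, 0], 0],
    [0, [0, 0, 0], 0],
  ],
)

```text
t: 24.1
ee_pos: [0.6709, 0.0805, 0.3306]
eef_rot: [3.141, -0.035, 1.474]
ft_force: [0.6, 2.5, 6.0]
width: 0.0493
```

```bash
python3 -c "
from m import *
press();print(state()['width'])
t=np.deg2rad(10-np.arange(0,101,5));x=.19*np.sin(t);z=.19*np.cos(t)
for i in range(20): print(5*(i+1),'ty %.4f tz %.4f tx %.4f'%(x[i+1]-x[i],z[i]-z[i+1],-.035*(z[i]-z[i+1])))"
```

```text
press [134.3  -0.4 330.6] [ 3.141 -0.035  1.474] [0.6 2.5 6. ] [0.01 0.6  0.51 1.47 0.04 0.11] 24.1
0.04927259751380981
5 ty -0.0164 tz -0.0022 tx 0.0001
10 ty -0.0166 tz -0.0007 tx 0.0000
15 ty -0.0166 tz 0.0007 tx -0.0000
20 ty -0.0164 tz 0.0022 tx -0.0001
25 ty -0.0162 tz 0.0036 tx -0.0001
30 ty -0.0158 tz 0.0050 tx -0.0002
35 ty -0.0153 tz 0.0063 tx -0.0002
40 ty -0.0147 tz 0.0077 tx -0.0003
45 ty -0.0140 tz 0.0089 tx -0.0003
50 ty -0.0132 tz 0.0101 tx -0.0004
55 ty -0.0122 tz 0.0112 tx -0.0004
60 ty -0.0112 tz 0.0122 tx -0.0004
65 ty -0.0101 tz 0.0132 tx -0.0005
70 ty -0.0089 tz 0.0140 tx -0.0005
75 ty -0.0077 tz 0.0147 tx -0.0005
80 ty -0.0063 tz 0.0153 tx -0.0005
85 ty -0.0050 tz 0.0158 tx -0.0006
90 ty -0.0036 tz 0.0162 tx -0.0006
95 ty -0.0022 tz 0.0164 tx -0.0006
100 ty -0.0007 tz 0.0166 tx -0.0006
```

carry_out(
  targets=[
    [0, [0, -0.0164, -0.0022], 0],
    [0, [0, -0.0166, -0.0007], 0],
    [0, [0, -0.0166, 0.0007], 0],
    [0, [-0.0001, -0.0164, 0.0022], 0],
    [0, [-0.0001, -0.0162, 0.0036], 0],
    [0, [-0.0002, -0.0158, 0.005], 0],
    [0, [-0.0002, -0.0153, 0.0063], 0],
    [0, [-0.0003, -0.0147, 0.0077], 0],
  ],
)

```text
t: 24.9
ee_pos: [0.5449, 0.0927, 0.3098]
eef_rot: [3.135, -0.036, 1.475]
ft_force: [2.3, 2.4, 8.6]
width: 0.0498
```

```bash
python3 -c "
from m import *
press();print(state()['width'])"
```

```text
press [  7.7  -0.8 309.8] [ 3.135 -0.036  1.475] [2.3 2.4 8.6] [0.04 0.32 0.01 1.25 0.03 0.13] 24.9
0.04975436079189972
```

carry_out(
  targets=[
    [0, [-0.0003, -0.014, 0.0089], 0],
    [0, [-0.0004, -0.0132, 0.0101], 0],
    [0, [-0.0004, -0.0122, 0.0112], 0],
    [0, [-0.0004, -0.0112, 0.0122], 0],
    [0, [-0.0005, -0.0101, 0.0132], 0],
    [0, [-0.0005, -0.0089, 0.014], 0],
    [0, [-0.0005, -0.0077, 0.0147], 0],
    [0, [-0.0005, -0.0063, 0.0153], 0],
  ],
)

```text
t: 25.7
ee_pos: [0.4593, 0.1012, 0.2087]
eef_rot: [-3.141, -0.037, 1.475]
ft_force: [-3.5, 4.3, 10.1]
width: 0.0497
```

carry_out(
  targets=[
    [0, [-0.0006, -0.005, 0.0158], 0],
    [0, [-0.0006, -0.0036, 0.0162], 0],
    [0, [-0.0005, -0.0022, 0.0134], 0],
    [0, [-0.0003, -0.0005, 0.008], 0],
    [0, [-0.0003, -0.0002, 0.007], 0],
    [0, [0, 0, 0], 0],
    [0, [0, 0, 0], 0],
    [0, [0, 0, 0], 0],
  ],
)

```text
t: 26.5
ee_pos: [0.4475, 0.1023, 0.1476]
eef_rot: [-3.138, -0.037, 1.474]
ft_force: [-4.4, 5.2, 7.5]
width: 0.049
```

```bash
python3 -c "
from m import *
press();print(state()['width'])"
```

```text
press [-90.2  -0.8 147.6] [-3.138 -0.037  1.474] [-4.4  5.2  7.5] [ 0.07  0.26 -0.52  0.79  0.04  0.16] 26.5
0.048970320240924056
```

carry_out(
  targets=[
    [0, [-0.0001, 0, 0.002], 0],
    [0, [-0.0001, 0, 0.002], 0],
    [0, [-0.0001, 0, 0.001], 0],
    [0, [0, 0, 0.001], 0],
    [0, [0, 0, 0], 0],
    [0, [0, 0, 0], 0],
    [0, [0, 0, 0], 0],
    [0, [0, 0, 0], 0],
  ],
  grip_force=70,
)

```text
t: 27.3
ee_pos: [0.4472, 0.1024, 0.1417]
eef_rot: [-3.138, -0.037, 1.475]
ft_force: [-4.9, 5.3, 9.3]
width: 0.0493
```

carry_out(
  targets=[
    [0, [0, 0, 0.002], 0],
    [0, [0, 0, 0.001], 0],
    [0, [0, 0, 0.001], 0],
    [0, [0, 0, 0], 0],
    [0, [0, 0, 0], 0],
    [0, [0, 0, 0], 0],
    [0, [0, 0, 0], 0],
    [0, [0, 0, 0], 0],
  ],
)

```text
t: 28.1
ee_pos: [0.4472, 0.1024, 0.1378]
eef_rot: [-3.138, -0.037, 1.476]
ft_force: [-5.2, 4.6, 9.4]
width: 0.049
```

Run:
```python
from m import *
press();print(state()['width'])
S=snapshot('scene')[:,:,::-1]; D=snapshot('side')[:,:,::-1]
cv2.imwrite('pics/chk3.png',np.hstack([cv2.resize(D[170:310,170:310],(400,400),interpolation=2),cv2.resize(S[170:270,280:380],(400,400),interpolation=2)]))
```

```text
press [-90.5  -0.8 137.8] [-3.138 -0.037  1.476] [-5.2  4.6  9.4] [ 0.07  0.27 -0.53  0.76  0.04  0.16] 28.1
0.04899938203553111
```

carry_out(
  targets=[
    [0, [0, 0, 0.001], 0],
    [0, [0, 0, 0.001], 0],
    [0, [0, 0, 0.001], 0],
    [0, [0, 0, 0.001], 0],
    [0, [0, 0, 0], 0],
    [0, [0, 0, 0], 0],
    [0, [0, 0, 0], 0],
    [0, [0, 0, 0], 0],
  ],
)

```text
t: 29.0
ee_pos: [0.4474, 0.1024, 0.1337]
eef_rot: [-3.138, -0.037, 1.474]
ft_force: [-5.6, 4.4, 8.0]
width: 0.0495
```

carry_out(
  targets=[
    [0, [0, 0, 0.001], 0],
    [0, [0, 0, 0.001], 0],
    [0, [0, 0, 0.001], 0],
    [0, [0, 0, 0.001], 0],
    [0, [0, 0, 0], 0],
    [0, [0, 0, 0], 0],
    [0, [0, 0, 0], 0],
    [0, [0, 0, 0], 0],
  ],
)

```text
t: 29.8
ee_pos: [0.4475, 0.1024, 0.1297]
eef_rot: [-3.139, -0.036, 1.475]
ft_force: [-4.9, 3.7, 8.7]
width: 0.0494
```

The force isn't rising, so either the grip is slipping or the foot hasn't reached the pile. I use the last picture to look.

Run:
```python
from m import *
S=snapshot('scene')[:,:,::-1]; D=snapshot('side')[:,:,::-1]; W=snapshot('wrist')[:,:,::-1]
cv2.imwrite('pics/side_l.png',D);cv2.imwrite('pics/scene_l.png',S);cv2.imwrite('pics/wr_l.png',W)
top=np.hstack([cv2.resize(D[175:295,175:315],(420,360),interpolation=2),cv2.resize(S[180:270,280:375],(380,360),interpolation=2)])
bot=np.hstack([W[190:420,40:520],cv2.resize(cv2.imread('pics/chk3.png')[:,:400],(320,230))])
cv2.imwrite('pics/last.png',np.vstack([top,bot]))
```

```text
(no output)
```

View pics/last.png

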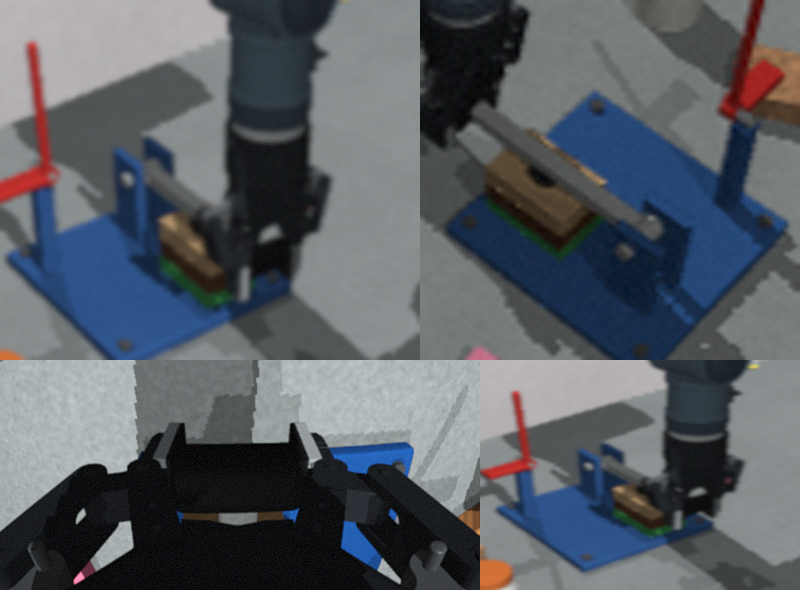

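Run:
```python
from m import *
W=cv2.imread('pics/wr_l.png');g=cv2.cvtColor(W,cv2.COLOR_BGR2GRAY)
print([int(v) for v in g[262:350:2,282]])
m=camera_model('wrist')
def edge(r):
    o,d=ray(m,(282,r),True);o2=np.array([(o[:2]-P)@ux,o[2]]);d2=np.array([d[0,:2]@ux,d[0,2]]);d2/=np.linalg.norm(d2);return o2,d2
for r in (270,273,276):
    o,d=edge(r)
    for th in np.arange(80,112,4):
        c=np.array([.1+.19*np.sin(np.deg2rad(10-th)),.089+.19*np.cos(np.deg2rad(10-th))])
        dist=abs((c-o)[0]*d[1]-(c-o)[1]*d[0]); print(r,th,c.round(3),'%.1f'%(1000*dist),end=' | ')
    print()
press()
```

```text
[80, 84, 84, 87, 85, 73, 13, 3, 6, 7, 23, 13, 2, 21, 2, 8, 19, 12, 22, 17, 10, 14, 6, 17, 16, 18, 20, 18, 15, 22, 24, 19, 23, 12, 19, 17, 21, 7, 12, 15, 46, 125, 127, 127]
270 80 [-0.079  0.154] 53.0 | 270 84 [-0.083  0.141] 43.7 | 270 88 [-0.086  0.129] 35.1 | 270 92 [-0.088  0.115] 27.2 | 270 96 [-0.09   0.102] 20.1 | 270 100 [-0.09   0.089] 13.8 | 270 104 [-0.09   0.076] 8.4 | 270 108 [-0.088  0.063] 3.7 | 
273 80 [-0.079  0.154] 52.3 | 273 84 [-0.083  0.141] 42.9 | 273 88 [-0.086  0.129] 34.2 | 273 92 [-0.088  0.115] 26.2 | 273 96 [-0.09   0.102] 19.0 | 273 100 [-0.09   0.089] 12.6 | 273 104 [-0.09   0.076] 7.0 | 273 108 [-0.088  0.063] 2.3 | 
276 80 [-0.079  0.154] 51.5 | 276 84 [-0.083  0.141] 42.1 | 276 88 [-0.086  0.129] 33.3 | 276 92 [-0.088  0.115] 25.2 | 276 96 [-0.09   0.102] 17.9 | 276 100 [-0.09   0.089] 11.4 | 276 104 [-0.09   0.076] 5.7 | 276 108 [-0.088  0.063] 0.9 | 
press [-90.2  -0.7 129.7] [-3.139 -0.036  1.475] [-4.2  3.8  8. ] [ 0.07  0.28 -0.54  0.74  0.04  0.16] 29.95
```

The handle's two edges (rows 273 and 343) put it level at z≈0.089, so the foot is on the pile, but the pads slip along the handle ends at about 9 N. I grip harder first.

carry_out(
  targets=[
    [0, [0, 0, 0], 0],
    [0, [0, 0, 0], 0],
    [0, [0, 0, 0], 0],
    [0, [0, 0, 0.001], 0],
    [0, [0, 0, 0.001], 0],
    [0, [0, 0, 0.001], 0],
    [0, [0, 0, 0], 0],
    [0, [0, 0, 0], 0],
  ],
  grip_force=120,
)

```text
t: 30.75
ee_pos: [0.4475, 0.1024, 0.1281]
eef_rot: [-3.14, -0.036, 1.475]
ft_force: [-9.4, 2.4, 21.3]
width: 0.0488
```

carry_out(
  targets=[
    [0, [0, 0, 0.001], 0],
    [0, [0, 0, 0.001], 0],
    [0, [0, 0, 0.001], 0],
    [0, [0, 0, 0], 0],
    [0, [0, 0, 0], 0],
    [0, [0, 0, 0], 0],
    [0, [0, 0, 0], 0],
    [0, [0, 0, 0], 0],
  ],
)

```text
t: 31.55
ee_pos: [0.4475, 0.1025, 0.1278]
eef_rot: [-3.141, -0.036, 1.475]
ft_force: [-20.1, 0.8, 49.2]
width: 0.0487
```

carry_out(
  targets=[
    [0, [0, 0, -0.001], 0],
    [0, [0, 0, -0.001], 0],
    [0, [0, 0, 0], 0],
    [0, [0, 0, 0], 0],
    [0, [0, 0, 0], 0],
    [0, [0, 0, 0], 0],
    [0, [0, 0, 0], 0],
    [0, [0, 0, 0], 0],
  ],
)

```text
t: 32.35
ee_pos: [0.4475, 0.1024, 0.128]
eef_rot: [-3.14, -0.036, 1.475]
ft_force: [-12.9, 2.2, 30.9]
width: 0.0493
```

Run:
```python
from m import *
press();W=snapshot('wrist')[:,:,::-1];g=cv2.cvtColor(W,cv2.COLOR_BGR2GRAY).astype(int);print('handle edge rows',[r for r in range(262,360) if abs(g[r+1,282]-g[r-1,282])>40])
# pile squareness in scene: pale top and dark side centroids, compared with the earlier scene picture
for n in ('scene','side'):
    A=snapshot(n); cv2.imwrite(f'pics/{n}_end.png',A[:,:,::-1]); o=cv2.imread(f'pics/{n}_l.png')[:,:,::-1].copy()
    for w,img in (('before',o),('now',A)):
        roi=(290,205,345,250) if n=='scene' else (215,235,270,285)
        for c in ('light','dark','pad'): 
            k,ce,a=mask(img,*C[c],roi); print(n,w,c,None if ce is None else ce.round(1),a)
    o0=cv2.imread(f'pics/{n}0.png')[:,:,::-1].copy()
    for q,b in dict(jar=((5,180,120),(12,255,255)),pink=((165,80,100),(176,255,255))).items():
        print(n,q,mask(o0,*b)[1:],mask(A,*b)[1:])
```

```text
press [-90.2  -0.7 128. ] [-3.14  -0.036  1.475] [-12.9   2.2  30.9] [ 0.07  0.28 -0.55  0.74  0.04  0.16] 32.35
handle edge rows [272, 273, 341, 342, 343, 353, 354, 355]
scene before light [322.5 223.5] 8
scene before dark [311.5 236.8] 4
scene before pad [304.5 236.5] 10
scene now light [322.5 223.5] 8
scene now dark [318.5 236.5] 4
scene now pad [304.  236.1] 9
scene jar (array([343.36567164, 166.62686567]), np.int32(134)) (array([343.43283582, 166.57462687]), np.int32(134))
scene pink (array([299.92974239, 279.38407494]), np.int32(427)) (array([299.93208431, 279.47306792]), np.int32(427))
side before light [231.3 248.8] 19
side before dark [239.8 265.5] 48
side before pad [239.9 270.3] 77
side now light [231.8 249.2] 24
side now dark [241.3 266.7] 42
side now pad [239.6 270.1] 78
side jar (array([171.34267913, 300.81619938]), np.int32(321)) (array([171.31974922, 300.85266458]), np.int32(319))
side pink (array([266.79351032, 237.24778761]), np.int32(339)) (array([188., 237.]), np.int32(1))
```

Run:
```python
from m import *
for n,roi in (('scene',(295,205,345,250)),('side',(225,240,255,285))):
    a=cv2.imread(f'pics/{n}_l.png',0);b=cv2.imread(f'pics/{n}_end.png',0);x0,y0,x1,y1=roi
    f=lambda i:cv2.GaussianBlur(i[y0:y1,x0:x1].astype(np.float32),(3,3),0)
    print(n,'shift px',cv2.phaseCorrelate(f(a),f(b)),'diff',np.abs(f(a)-f(b)).mean().round(2))
a=cv2.imread('pics/scene0.png',0);b=cv2.imread('pics/scene_end.png',0)
for w,(x0,y0,x1,y1) in dict(bowl=(175,330,220,372),sand=(362,192,392,212),jar=(332,158,356,190)).items():
    f=lambda i:i[y0:y1,x0:x1].astype(np.float32); print(w,cv2.phaseCorrelate(f(a),f(b)))
s=state();print(s['t'],s['ft_force'],s['width']); job_done()
```

```text
scene shift px ((-0.1308201989385438, 0.47219233968388963), 0.9796850545671251) diff 0.93
side shift px ((0.18439196654740897, 0.6485766458272764), 1.003119393101445) diff 1.46
bowl ((0.4212157790375741, 0.47609174851001157), 0.9911059253598437)
sand ((0.8752038910253059, 0.0658903640967683), 0.4600103481610616)
jar ((0.11168813160001889, 0.06500353804281822), 0.9972041665265957)
32.5 [-14.04430182   2.20681761  31.62266124] 0.04899007140873577
the job is handed in; nothing more can be done
```

The press is closed on the pile and I handed the job in at 32.5 s of robot time, with the gripper still holding the lever down.

**Pile:** I set the dark blank on the green pad and the light blank on top, then let go. The last measurement of each after release, before the lever came down, was:

| Blank | x (mm) | y (mm) | Yaw |
|---|---|---|---|
| Dark | 536.2 | 94.0 | -5.9° |
| Light | 535.5 | 94.3 | -5.5° |

The crop taken then showed both flush on the pad.

**Catch and lever:** I pushed the catch over only after releasing both blanks. Pictures afterwards showed its rod upright and its paddle level. I then pulled the lever down by the handle. The last handle edges put it level at about z = 0.089 m. The gripper is clamped on it at 120 N, the upward force on the tool is about 31 N, and by the given lever figures that is roughly 50 N at the foot.

**What went wrong or stayed uncertain:**
- **Joint limit:** Joint 6 hit its limit early on. I switched to the half-turned grasp, but the tool kept a tilt of about 2°, which I allowed for in later moves.
- **Slipping grip:** The pads slid on the handle at about 9 N until I raised the grip to 120 N. The lever force then rose briefly to 49 N before I backed it off.
- **Pile under pressure:** The foot and gripper covered most of it, so I could only compare images. They shifted by no more than about 0.6 pixel through the final pressing.
- **Bystanders:** The jar and bowl show no real movement. The sanding block check was weak (0.9 pixel shift, low confidence), but nothing touched it that I could see.

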